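# Take the nest of filter adapters apart and fit each to its flask

### The arm

A 6-joint arm with a two-finger parallel gripper is mounted at the origin on a cart in front of the work surface, level with it; the furniture and walls round the work are solid. World frame = base frame: x ahead of the robot, y to its left, z up, the work surface at z = 0. Lengths are in m, angles in rad, forces in N, time in s.
With the tool pointing down it reaches from about 0.35 to 0.775 m from the base axis. Payload 7.3 kg.
Tool frame: the origin (TCP) lies at the very end of the fingers, on their centre line; the grasp point (between the pads) lies env.grip_depth behind it (env.grip_depth is the distance from the TCP to the grasp point, in m); z points along the fingers, y is the line along which they close (so a half turn about z gives the same grasp; the last joint's range is limited). The gripper opens to 92 mm and grips with 3 to 60 N. Pads are 19 mm wide; open, the fingers measure 130 mm over their backs; the gripper's body (75 mm by 190 mm) begins 47 mm behind the grasp point.
Start: joints at [-1.439, 0.342, 1.524, -0, 1.275, -0.146], TCP at [0.144, -0.505, 0.227] pointing down, gripper open.
Joint ranges: [-2.53, 2.53], [-0.77, 2.02], [0.04, 2.7], [-1, 4.14], [0.28, 2.66], [-3.11, 3.11]. Speed limits (rad/s): [2.57, 2.57, 3.14, 3.14, 3.14, 3.14].

### API

Orientations are given as a rotation vector (axis times angle).
In Python, from bench import env gives the robot as it stands.
- The arm moves only by the tool drive_tool, never from a script. Its argument "series" is text: rows parted by semicolons, each of 7 numbers parted by spaces: the shift along the world's x, y, z normalised to -1 to 1, where 1 is 0.02 m, then the turn, a rotation vector about the world's x, y, z normalised to -1 to 1, where 1 is 0.15 rad, then the closure, from -1 (fully open) to 1 (shut). In form: dx dy dz rx ry rz grip; .... A call has 1 to 8 rows; each row shifts and turns the commanded pose from where the row before left it; what a row does not reach is not made up. A row lasts 1/8 s, in which the tool goes at most 62.5 mm and 10.7 degrees, less where a joint would pass 70% of its speed; a pose out of reach is approached as far as the arm can. A call with a number of a shift or a turn outside -1 to 1 is refused whole. A call with a gripper value outside its range is refused whole. The fingers move at their own pace and stop on an object; "grip_force" is the grip in N (left out, the last holds). Time passes only in rows, so rows that do not move let the fingers close. It gives the time, the measured TCP pose, the force, the opening and the grip force at its end, in the units of the state.
- env.read_state(): the state, without advancing time (a new reading comes with each control period).
- env.grab_frame(name): name is "scene" or "top" or "wrist"; returns a dict with "color" (420x560x3 uint8, red, green, blue), "fx", "fy", "cx", "cy" (pixels), "cam_to_world" (4x4, takes a point from camera to world coordinates). Camera axes: x right, y up, looking along -z (the intrinsics and any distortion apply to the point x, -y, -z); pixel columns grow to the right and rows downward; lengths in m; the calibration is good to about 2 mm. A picture is of the moment at which its call begins. There is no depth.
- env.finish_job(): hands the job in; it is judged then, once.
Trained networks look in the newest picture that a camera, given by its name, has taken for a name from the list of things; names that differ only in an ending like _2 or _b are one class to them, and where a whole thing is asked for, a point or a joint stands for the part that bears it (a point fixed in the world has none). Each returns a list of dicts, best first, with "score" (0 to 1); they miss things now and then, are a little off and sometimes report something else, mostly with a low value. They report only what shows in the picture. A call takes as long as a camera call. They do not tell look-alikes from the thing itself.
- env.look_for(camera, name): "box" ([left, top, width, height] in pixels, round what is visible of it).
- env.spot_point(camera, name): "at" ([row, column] in pixels: a listed point, or the origin of a listed thing).
The state is a dict: "time_s": time; "qpos": joint angles; "qd": joint speeds; "joint_torque": joint torques, N m; "tool_pos": TCP position; "eef_rot": TCP orientation; "wrist_force": force on the tool from outside, world axes, zero at the start; "torque": the same for the moment, N m; "grip_width": finger opening in m; "gripper_force": force on a finger pad.
Only numpy, scipy, OpenCV 4.12 (cv2) and the standard library are available. Lean on these libraries where they do the work, as an engineer would, in place of code of your own. Each camera call takes 0.05 s, during which the arm holds its last target. There are 200 camera calls.

### The job

Get the four filter flasks ready for vacuum filtration: take the nest of dark grey rubber adapters apart and seat each adapter, plug down, in the neck of the flask it fits (smallest in the narrowest neck, and so on up), level and fully home with its collar resting on the rim. Leave the flasks standing upright about where they are, and do not disturb the funnel and the timer.

Things in the scene. Friction and masses are not known exactly. Their poses are not given: they have to be found in the camera images.
- collar_small (a point): smallest dark grey rubber adapter, at the top of the nest: round collar 25 mm across, 20 mm high; below it a plug 18 mm long tapering from 15 to 7 mm. Point: middle of the collar, 28 mm above the plug's tip; z up its axis. Nested, its plug hangs loose in the next adapter's hole and only the 20 mm of collar is free to grip. Fits mouth_small.
- collar_medium (a point): second smallest dark grey rubber adapter, in the nest: round collar 39 mm across, 20 mm high; below it a plug 18 mm long tapering from 29 to 21 mm. Point: middle of the collar, 28 mm above the plug's tip; z up its axis. Nested, its plug hangs loose in the next adapter's hole and only the 20 mm of collar is free to grip. Fits mouth_medium.
- collar_large (a point): second largest dark grey rubber adapter, in the nest: round collar 53 mm across, 20 mm high; below it a plug 18 mm long tapering from 43 to 35 mm. Point: middle of the collar, 28 mm above the plug's tip; z up its axis. Nested, its plug hangs loose in the next adapter's hole and only the 20 mm of collar is free to grip. Fits mouth_large.
- collar_largest (a point): largest dark grey rubber adapter, at the bottom of the nest, standing on the bench: round collar 67 mm across, 20 mm high; below it a plug 18 mm long tapering from 57 to 49 mm. Point: middle of the collar, 28 mm above the plug's tip; z up its axis. Fits mouth_largest.
- mouth_small (a point): centre of the mouth, at the rim, of the smallest white plastic filter flask: loose, upright on the bench, 100 mm tall, foot 68 mm across, round neck 18 mm inside, 25 mm outside, 30 mm deep, a hose barb on one side below the rim. z points up. With the adapter home its collar rests on the rim, collar middle 10 mm above this point.
- mouth_medium (a point): centre of the mouth, at the rim, of the second smallest white plastic filter flask: loose, upright on the bench, 112 mm tall, foot 80 mm across, round neck 32 mm inside, 39 mm outside, 30 mm deep, a hose barb on one side below the rim. z points up. With the adapter home its collar rests on the rim, collar middle 10 mm above this point.
- mouth_large (a point): centre of the mouth, at the rim, of the second largest white plastic filter flask: loose, upright on the bench, 124 mm tall, foot 92 mm across, round neck 46 mm inside, 53 mm outside, 30 mm deep, a hose barb on one side below the rim. z points up. With the adapter home its collar rests on the rim, collar middle 10 mm above this point.
- mouth_largest (a point): centre of the mouth, at the rim, of the largest white plastic filter flask: loose, upright on the bench, 136 mm tall, foot 104 mm across, round neck 60 mm inside, 67 mm outside, 30 mm deep, a hose barb on one side below the rim. z points up. With the adapter home its collar rests on the rim, collar middle 10 mm above this point.
- funnel_mid (a point): bystander: white porcelain funnel standing upside down on its rim, 72 mm across, 98 mm tall, loose; the point is on its axis 45 mm above the bench
- timer_mid (a point): bystander: small light-coloured bench timer 64 x 64 x 19 mm lying flat, loose; the point is its middle
Things that resemble listed ones, but are neither listed nor needed, are in the scene too. Leave any blue or turquoise look-alike of the part that bears collar_large alone.

How it is judged:
By the outcome, as a careful person would: the job done as asked, in the order asked, and still so for the second after the job is handed in, with the robot touching nothing.
It also fails if it takes over 102 s, if anything falls off the work surface, if the arm or the gripper's body presses on something with over 40 N, if the wrist force passes 120 N, or if a joint passes its speed limit or range.

## Working session

There is one attempt and no reset: what is moved stays moved. The work goes in short steps, Python scripts to look and compute and a tool call to move; the robot and the scene stay as the last step left them, time stands still between calls to the robot, and variables do not carry over. Pictures are saved under pics/ and viewed, at most 14 in all, crops included, and the job is handed in when it is done.

Besides the shell and the picture viewer there is one more tool, called in YAML: its name, and indented under it one key for each argument. drive_tool: Moves the arm, as the interface text tells. Scaled input: -1 to 1 covers 0.02 m each way for a shift and 0.15 rad each way for a turn. Its arguments: {"type":"object","properties":{"series":{"type":"string"},"grip_force":{"type":"number"}},"required":["series"]}

```bash
ls; mkdir -p pics
cat > h.py <<'E'
import numpy as np, cv2
from bench import env
def grab(n,save=None):
    f=env.grab_frame(n)
    if save: cv2.imwrite('pics/'+save,f['color'][:,:,::-1])
    return f
def ray(f,rc):
    T=np.array(f['cam_to_world']); r,c=rc
    d=np.array([(c-f['cx'])/f['fx'],-(r-f['cy'])/f['fy'],-1.])
    return T[:3,3],T[:3,:3]@d
def atz(f,rc,z):
    o,d=ray(f,rc); return o+d*(z-o[2])/d[2]
def proj(f,p):
    T=np.array(f['cam_to_world']); q=T[:3,:3].T@(np.array(p)-T[:3,3])
    return [f['cy']-f['fy']*q[1]/-q[2], f['cx']+f['fx']*q[0]/-q[2]]
Z=dict(collar_small=None,mouth_small=.1,mouth_medium=.112,mouth_large=.124,mouth_largest=.136,funnel_mid=.045,timer_mid=.0095,collar_small_=0)
E
python3 - <<'E'
from h import *
np.set_printoptions(precision=3,suppress=True)
z=dict(collar_small=.088,collar_medium=.068,collar_large=.048,collar_largest=.028,mouth_small=.1,mouth_medium=.112,mouth_large=.124,mouth_largest=.136,funnel_mid=.045,timer_mid=.0095)
print(env.grip_depth)
for cam in ['top','scene']:
    f=grab(cam,cam+'0.png'); print(cam,[k for k in f],np.array(f['cam_to_world'])[:3,3])
    for n in z:
        print(n,[(round(d['score'],2),np.round(d['at']),atz(f,d['at'],z[n])[:2]) for d in env.spot_point(cam,n)[:4]])
E
```

```text
pics
0.0188
top ['color', 'fx', 'fy', 'cx', 'cy', 'cam_to_world'] [0.371 0.009 1.505]
collar_small [(0.47, array([238., 230.]), array([0.476, 0.149]))]
collar_medium [(0.7, array([238., 227.]), array([0.478, 0.161])), (0.59, array([238., 229.]), array([0.478, 0.154]))]
collar_large [(0.55, array([258., 269.]), array([0.416, 0.038])), (0.52, array([245., 190.]), array([0.46 , 0.275])), (0.44, array([237., 227.]), array([0.481, 0.163]))]
collar_largest [(0.63, array([241., 227.]), array([0.472, 0.165]))]
mouth_small [(0.62, array([245., 322.]), array([ 0.449, -0.118]))]
mouth_medium [(0.68, array([190., 360.]), array([ 0.607, -0.236]))]
mouth_large []
mouth_largest [(0.65, array([195., 262.]), array([0.594, 0.051]))]
funnel_mid [(0.7, array([190., 143.]), array([0.633, 0.42 ]))]
timer_mid [(0.97, array([254., 160.]), array([0.436, 0.377]))]
scene ['color', 'fx', 'fy', 'cx', 'cy', 'cam_to_world'] [0.138 0.654 0.844]
collar_small [(0.5, array([265., 265.]), array([0.477, 0.158]))]
collar_medium [(0.42, array([271., 268.]), array([0.469, 0.158]))]
collar_large [(0.89, array([262., 308.]), array([0.407, 0.071])), (0.55, array([274., 266.]), array([0.477, 0.156])), (0.55, array([316., 244.]), array([0.457, 0.278])), (0.24, array([367., 228.]), array([0.418, 0.39 ]))]
collar_largest [(0.78, array([277., 264.]), array([0.485, 0.154]))]
mouth_small [(0.74, array([199., 325.]), array([ 0.453, -0.11 ]))]
mouth_medium [(0.83, array([157., 302.]), array([ 0.592, -0.232])), (0.25, array([273., 263.]), array([0.457, 0.196]))]
mouth_large [(0.94, array([144., 360.]), array([ 0.464, -0.369]))]
mouth_largest [(0.86, array([208., 247.]), array([0.592, 0.06 ]))]
funnel_mid [(0.93, array([330., 146.]), array([0.623, 0.415]))]
timer_mid [(0.85, array([370., 232.]), array([0.42 , 0.378])), (0.66, array([274., 264.]), array([0.498, 0.133]))]
```

View pics/top0.png

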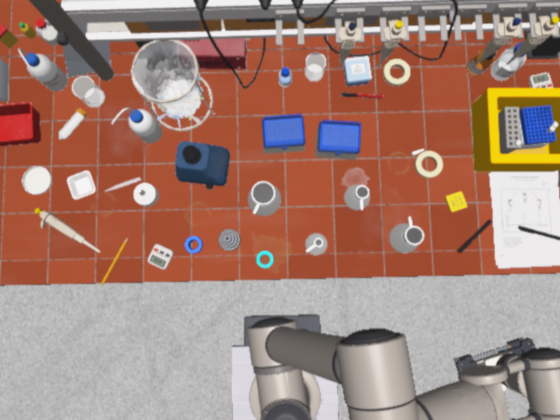

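View pics/scene0.png

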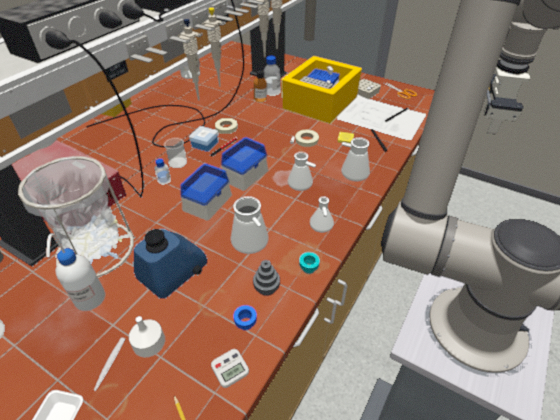

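The candidates are the grey nest at top-view (238,229) and scene (275,266), the blue ring at (244,193), and the turquoise ring at (259,265). The grey four-tier cone is the nest. The flasks in the top view are small (244,318), medium (192,358), large (236,408) and largest (195,263). I'll check the nest in one close crop and start moving.

```bash
python3 -c "
import cv2
a=cv2.imread('pics/scene0.png')[220:350,210:350]; cv2.imwrite('pics/crop0.png',cv2.resize(a,None,fx=4,fy=4,interpolation=2))"
```

```text
(no output)
```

View pics/crop0.png

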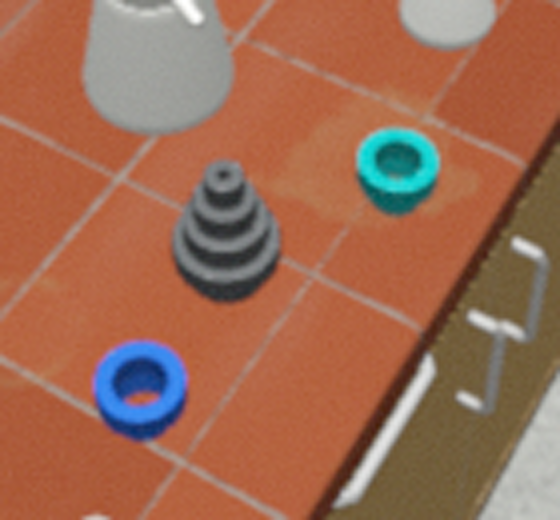

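drive_tool:
  series: "1 1 0 0 0 0 -1;1 1 0 0 0 0 -1;1 1 0 0 0 0 -1;1 1 0 0 0 0 -1;1 1 0 0 0 0 -1;1 1 0 0 0 0 -1;1 1 0 0 0 0 -1;1 1 0 0 0 0 -1"
  grip_force: 15

```text
time_s: 2.1
tool_pos: [0.3046, -0.3442, 0.2269]
eef_rot: [3.111, 0.435, 0.0]
wrist_force: [1.3, -0.4, 0.3]
grip_width: 0.0919
gripper_force: 0.0
```

drive_tool:
  series: "1 1 0 0 0 0 -1;1 1 0 0 0 0 -1;1 1 0 0 0 0 -1;1 1 0 0 0 0 -1;1 1 0 0 0 0 -1;1 1 0 0 0 0 -1;1 1 0 0 0 0 -1;0.5 1 0 0 0 0 -1"

```text
time_s: 3.1
tool_pos: [0.4548, -0.1842, 0.2267]
eef_rot: [3.111, 0.436, 0.0]
wrist_force: [-0.1, 0.6, 0.1]
grip_width: 0.0917
gripper_force: 0.0
```

drive_tool:
  series: "0.25 1 0 0 0 0 -1;0.25 1 0 0 0 0 -1;0.25 1 0 0 0 0 -1;0.25 1 0 0 0 0 -1;0 1 0 0 0 0 -1;0 1 0 0 0 0 -1;0 1 0 0 0 0 -1;0 1 0 0 0 0 -1"

```text
time_s: 4.1
tool_pos: [0.474, -0.0242, 0.2268]
eef_rot: [3.111, 0.435, 0.0]
wrist_force: [-0.3, -0.1, 0.7]
grip_width: 0.0919
gripper_force: 0.0
```

drive_tool:
  series: "0 1 0 0 0 0 -1;0 1 0 0 0 0 -1;0 1 0 0 0 0 -1;0 1 0 0 0 0 -1;0 1 0 0 0 0 -1;0 1 0 0 0 0 -1;0 1 0 0 0 0 -1;0 1 0 0 0 0 -1"

```text
time_s: 5.1
tool_pos: [0.474, 0.1358, 0.2268]
eef_rot: [3.111, 0.435, 0.0]
wrist_force: [0.2, 0.2, 0.1]
grip_width: 0.0917
gripper_force: 0.0
```

drive_tool:
  series: "0 1 0 0 0 0 -1;0 0 0 0 0 0 -1"

```text
time_s: 5.35
tool_pos: [0.4739, 0.156, 0.2267]
eef_rot: [-3.111, -0.438, -0.0]
wrist_force: [-0.2, -0.2, -0.4]
grip_width: 0.0921
gripper_force: 0.0
```

```bash
cat > look.py <<'E'
import sys
from h import *
np.set_printoptions(precision=3,suppress=True)
z=dict(collar_small=.088,collar_medium=.068,collar_large=.048,collar_largest=.028,mouth_small=.1,mouth_medium=.112,mouth_large=.124,mouth_largest=.136)
f=grab('wrist',sys.argv[1]); s=env.read_state()
print(np.array(s['tool_pos']),np.array(s['qpos']),s['time_s'])
for n in sys.argv[2:]:
    print(n,[(round(d['score'],2),np.round(d['at']),atz(f,d['at'],z[n])[:2]) for d in env.spot_point('wrist',n)[:3]])
E
python3 look.py w1.png collar_small collar_medium collar_large collar_largest mouth_largest
```

```text
[0.474 0.155 0.227] [ 0.163  0.294  1.594 -0.     1.254  1.455] 5.4
collar_small [(0.91, array([197., 266.]), array([0.474, 0.159]))]
collar_medium [(0.89, array([191., 269.]), array([0.475, 0.157]))]
collar_large [(0.84, array([258., 345.]), array([0.423, 0.058])), (0.83, array([163., 162.]), array([0.469, 0.264]))]
collar_largest []
mouth_largest [(0.56, array([ 80., 474.]), array([0.604, 0.05 ]))]
```

View pics/w1.png

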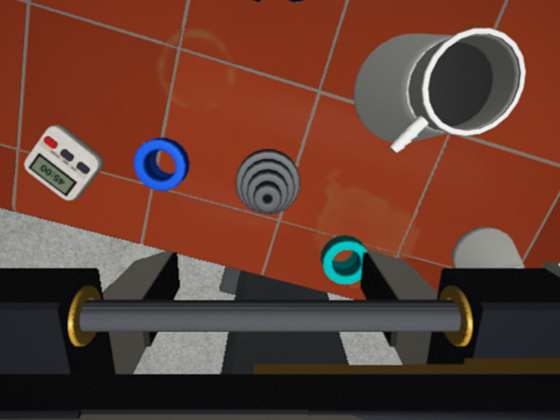

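The wrist view confirms the nest, with its top at (266,197), between the blue and turquoise rings. I'll descend on collar_small.

drive_tool:
  series: "0 0.15 -1 0 0 0 -0.2;0 0 -1 0 0 0 -0.2;0 0 -1 0 0 0 -0.2;0 0 -1 0 0 0 -0.2;0 0 -1 0 0 0 -0.2;0 0 -1 0 0 0 -0.2;0 0 -0.7 0 0 0 -0.2;0 0 -0.5 0 0 0 -0.2"

```text
time_s: 6.65
tool_pos: [0.4741, 0.1579, 0.0822]
eef_rot: [3.111, 0.434, -0.0]
wrist_force: [0.2, 0.7, -0.1]
grip_width: 0.055
gripper_force: 0.0
```

drive_tool:
  series: "0 0 0 0 0 0 1;0 0 0 0 0 0 1;0 0 0 0 0 0 1;0 0 0 0 0 0 1"

```text
time_s: 7.15
tool_pos: [0.4742, 0.1582, 0.0831]
eef_rot: [3.111, 0.435, 0.001]
wrist_force: [0.3, 0.2, 0.2]
grip_width: 0.0242
gripper_force: 15.0
```

drive_tool:
  series: "0 0 0.5 0 0 0 1;0 0 1 0 0 0 1;0 -0.3 1 0 0 0 1;0 -1 1 0 0 0 1;0 -1 1 0 0 0 1;0 -1 0.5 0 0 0 1;0 -1 0 0 0 0 1;0 -1 0 0 0 0 1"

```text
time_s: 8.15
tool_pos: [0.4741, 0.0515, 0.1837]
eef_rot: [3.111, 0.435, 0.002]
wrist_force: [0.6, -0.2, -1.3]
grip_width: 0.024
gripper_force: 15.0
```

drive_tool:
  series: "-0.2 -1 0 0 0 0 1;-0.2 -1 0 0 0 0 1;-0.2 -1 0 0 0 0 1;-0.2 -1 0 0 0 0 1;-0.2 -1 0 0 0 0 1;-0.2 -1 0 0 0 0 1;0 -1 0 0 0 0 1;0 0 0 0 0 0 1"

```text
time_s: 9.15
tool_pos: [0.4501, -0.0888, 0.1834]
eef_rot: [3.111, 0.432, 0.001]
wrist_force: [0.2, 0.4, -0.1]
grip_width: 0.0244
gripper_force: 15.0
```

```bash
python3 look.py w2.png mouth_small mouth_medium mouth_largest collar_small
```

```text
[ 0.45  -0.088  0.183] [-0.361  0.265  1.766  0.     1.11   0.934] 9.2
mouth_small [(0.58, array([217., 302.]), array([ 0.457, -0.111]))]
mouth_medium []
mouth_largest []
collar_small [(0.67, array([272., 269.]), array([ 0.402, -0.102]))]
```

View pics/w2.png

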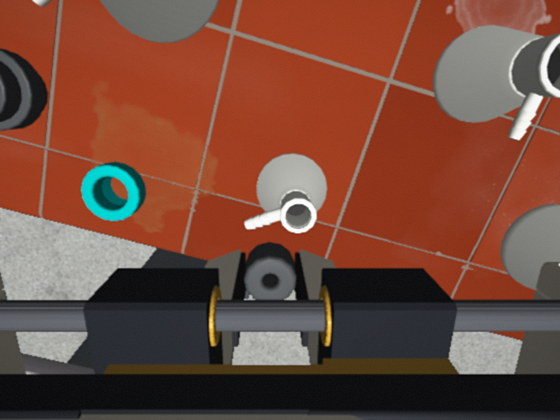

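The picture shows the small mouth at about (299,214) and the held collar's top at (269,280). I'll use the held collar to remove the wrist-camera bias.

Run:
```python
from h import *
f=grab('wrist')
g=f['color'].min(2)
c=np.zeros_like(g);c[190:240,275:325]=255*(g[190:240,275:325]>205)
n,l,st,_=cv2.connectedComponentsWithStats(c); i=1+st[1:,4].argmax(); 
ct=max(cv2.findContours((l==i).astype(np.uint8),0,1)[0],key=cv2.contourArea)
print(st[i],cv2.minEnclosingCircle(ct))
print('collar top',atz(f,(280,269.5),.198))
print('collar proj',proj(f,(.450,-.0885,.198)))
for r,cc in [(213,299),(214,299),(215,299)]: print(atz(f,(r,cc),.1)[:2])
```

```text
[275 199  43  35 498] ((296.0, 215.5), 21.708393096923828)
collar top [ 0.45236241 -0.08639019  0.198     ]
collar proj [np.float64(285.5235192410191), np.float64(272.476629291062)]
[ 0.45955298 -0.10658134]
[ 0.45882212 -0.10681052]
[ 0.45808994 -0.1070401 ]
```

drive_tool:
  series: "0.2 -0.9 0 0 0 0 1;0 -0.2 -1 0 0 0 1;0 0 -1 0 0 0 1;0 0 -0.7 0 0 0 1;0 0 0 0 0 0 1"

```text
time_s: 10.07
tool_pos: [0.4536, -0.1101, 0.1279]
eef_rot: [-3.11, -0.435, 0.003]
wrist_force: [0.7, -0.3, -0.4]
grip_width: 0.0242
gripper_force: 15.0
```

```bash
python3 look.py w3.png mouth_small collar_small
python3 - <<'E'
import cv2
a=cv2.imread('pics/w3.png')[180:330,190:350]; cv2.imwrite('pics/w3c.png',cv2.resize(a,None,fx=4,fy=4))
E
```

```text
[ 0.454 -0.11   0.129] [-0.402  0.349  1.818 -0.     0.974  0.891] 10.125
mouth_small [(0.8, array([244., 271.]), array([ 0.456, -0.11 ]))]
collar_small [(0.67, array([272., 271.]), array([ 0.433, -0.117]))]
```

View pics/w3c.png

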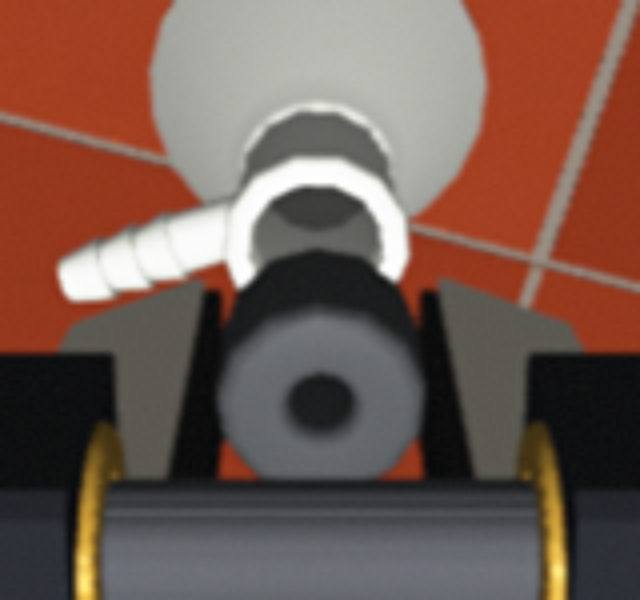

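The picture shows the rim (column 318 in the crop) lined up with the held collar (column 320), so I'll go down.

drive_tool:
  series: "0 0 -0.4 0 0 0 1;0 0 -0.4 0 0 0 1;0 0 -0.2 0 0 0 1;0 0 0 0 0 0 1"

```text
time_s: 10.72
tool_pos: [0.4538, -0.1098, 0.1084]
eef_rot: [-3.111, -0.435, 0.001]
wrist_force: [-0.3, -1.2, 0.2]
grip_width: 0.0245
gripper_force: 15.0
```

drive_tool:
  series: "0 0 -0.1 0 0 0 1;0 0 -0.1 0 0 0 1;0 0 0 0 0 0 1"

```text
time_s: 11.1
tool_pos: [0.4543, -0.11, 0.1052]
eef_rot: [3.111, 0.435, 0.001]
wrist_force: [0.3, 0.5, 4.4]
grip_width: 0.0245
gripper_force: 15.0
```

drive_tool:
  series: "0 0 0 0 0 0 -0.2;0 0 0 0 0 0 -0.3;0 0 0.5 0 0 0 -0.4;0 0 1 0 0 0 -0.5;0 0.5 1 0 0 0 -0.5;0.2 1 0 0 0 0 -0.5;0.2 1 0 0 0 0 -0.5;0.2 1 0 0 0 0 -0.5"

```text
time_s: 12.1
tool_pos: [0.4662, -0.0393, 0.1555]
eef_rot: [3.111, 0.435, 0.001]
wrist_force: [0.1, 0.7, 0.2]
grip_width: 0.0688
gripper_force: 0.0
```

drive_tool:
  series: "0.2 1 0 0 0 0 -0.5;0.2 1 0 0 0 0 -0.5;0 1 0 0 0 0 -0.5;0 1 0 0 0 0 -0.5;0 1 0 0 0 0 -0.5;0 1 0 0 0 0 -0.5;0 1 0 0 0 0 -0.5;0 1 0 0 0 0 -0.5"

```text
time_s: 13.1
tool_pos: [0.4741, 0.1208, 0.1554]
eef_rot: [3.111, 0.435, 0.001]
wrist_force: [1.3, -0.5, 0.3]
grip_width: 0.0687
gripper_force: 0.0
```

drive_tool:
  series: "0 1 0 0 0 0 -0.5;0 0.9 -0.3 0 0 0 -0.5;0 0 0 0 0 0 -0.5"

```text
time_s: 13.48
tool_pos: [0.4736, 0.1589, 0.1483]
eef_rot: [3.111, 0.438, -0.001]
wrist_force: [0.4, 0.2, 0.6]
grip_width: 0.0687
gripper_force: 0.0
```

```bash
python3 look.py w4.png collar_medium mouth_small collar_small
python3 - <<'E'
from h import *
f=grab('scene','s4.png')
for n in ['collar_small','mouth_small']:print(n,env.spot_point('scene',n)[:2])
print(proj(f,(.454,-.11,.11)))
a=cv2.imread('pics/s4.png')[130:290,230:390]; b=cv2.imread('pics/w4.png')[100:330,150:390]
cv2.imwrite('pics/c4.png',np.hstack([cv2.resize(a,(380,380),interpolation=2),cv2.resize(b,(396,380))]))
E
```

```text
[0.474 0.158 0.149] [ 0.169  0.377  1.708 -0.     1.058  1.461] 13.525
collar_medium [(0.57, array([218., 276.]), array([0.475, 0.155]))]
mouth_small []
collar_small [(0.55, array([176.,  13.]), array([0.462, 0.327]))]
collar_small [{'at': [195.0, 321.9], 'score': 0.44}]
mouth_small [{'at': [199.9, 325.8], 'score': 0.65}, {'at': [205.8, 248.4], 'score': 0.49}]
[np.float64(196.29039725821312), np.float64(324.84771718229257)]
```

View pics/c4.png

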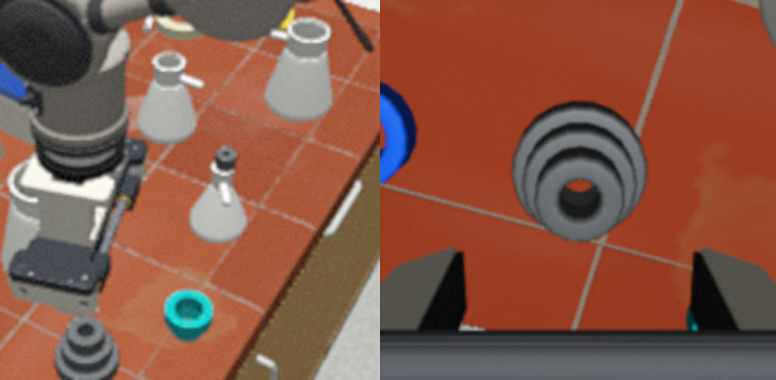

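The small adapter is seated and the nest is intact. Next is the medium one.

drive_tool:
  series: "0 0 -1 0 0 0 -0.5;0 0 -1 0 0 0 -0.5;0 0 -1 0 0 0 -0.5;0 0 -0.8 0 0 0 -0.5;0 0 -0.5 0 0 0 -0.3;0 0 0 0 0 0 1;0 0 0 0 0 0 1;0 0 0 0 0 0 1"

```text
time_s: 14.82
tool_pos: [0.4745, 0.1582, 0.0634]
eef_rot: [3.111, 0.435, 0.002]
wrist_force: [-0.4, 0.3, 1.0]
grip_width: 0.0383
gripper_force: 15.0
```

drive_tool:
  series: "0 0 0 0 0 0 1;0 0 0.3 0 0 0 1;0 0 1 0 0 0 1;0 0 1 0 0 0 1;0.5 -1 1 0 0 0 1;0.5 -1 1 0 0 0 1;0.5 -1 1 0 0 0 1;0.5 -1 0.7 0 0 0 1"

```text
time_s: 15.82
tool_pos: [0.5144, 0.0775, 0.1842]
eef_rot: [3.111, 0.435, 0.002]
wrist_force: [1.2, 0.1, -0.2]
grip_width: 0.0382
gripper_force: 15.0
```

drive_tool:
  series: "0.2 -1 0 0 0 0 1;0.2 -1 0 0 0 0 1;0.2 -1 0 0 0 0 1;0.2 -1 0 0 0 0 1;0.2 -1 0 0 0 0 1;0.2 -1 0 0 0 0 1;0.2 -1 0 0 0 0 1;0.2 -1 0 0 0 0 1"

```text
time_s: 16.82
tool_pos: [0.5462, -0.0833, 0.1827]
eef_rot: [3.111, 0.435, -0.0]
wrist_force: [0.3, 1.0, 0.1]
grip_width: 0.0384
gripper_force: 15.0
```

drive_tool:
  series: "0.2 -1 0 0 0 0 1;0.2 -1 0 0 0 0 1;0.2 -1 0 0 0 0 1;0.2 -1 0 0 0 0 1;0.2 -1 0 0 0 0 1;0.2 -1 0 0 0 0 1;0.2 -1 0 0 0 0 1;0 0 0 0 0 0 1"

```text
time_s: 17.82
tool_pos: [0.5741, -0.2235, 0.1824]
eef_rot: [3.112, 0.432, -0.0]
wrist_force: [0.1, 0.2, -0.2]
grip_width: 0.038
gripper_force: 15.0
```

```bash
python3 look.py w5.png mouth_medium mouth_small mouth_large collar_medium
python3 - <<'E'
from h import *
f=grab('wrist'); s=env.read_state(); p=np.array(s['tool_pos']); print(proj(f,p+[0,0,.0147]))
E
```

```text
[ 0.574 -0.222  0.182] [-0.494  0.543  1.325  0.     1.274  0.8  ] 17.875
mouth_medium [(0.91, array([195., 306.]), array([ 0.601, -0.242]))]
mouth_small []
mouth_large []
collar_medium [(0.73, array([273., 271.]), array([ 0.516, -0.241]))]
[np.float64(284.40710598767436), np.float64(269.8640374796153)]
```

View pics/w5.png

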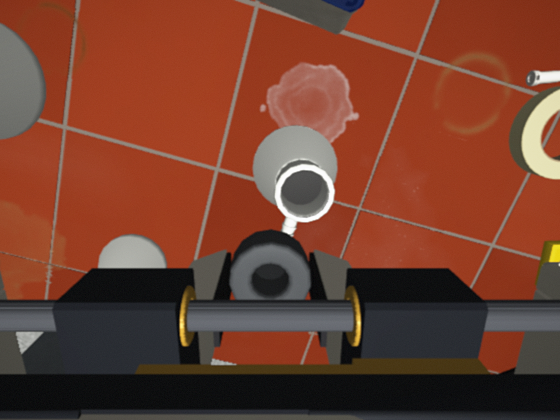

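The picture shows the medium rim centred at about (304,191), with the held collar at (269,278). I'll move above it, then look again from close by.

drive_tool:
  series: "0.7 -0.5 0 0 0 0 1;0.6 -0.25 -0.5 0 0 0 1;0 0 -0.8 0 0 0 1;0 0 -0.8 0 0 0 1;0 0 0 0 0 0 1"

```text
time_s: 18.75
tool_pos: [0.5986, -0.236, 0.1383]
eef_rot: [-3.109, -0.435, 0.006]
wrist_force: [-0.5, -0.5, 0.7]
grip_width: 0.0384
gripper_force: 15.0
```

```bash
python3 look.py w6.png mouth_medium
python3 - <<'E'
from h import *
f=grab('wrist'); p=np.array(env.read_state()['tool_pos'])
a=cv2.imread('pics/w6.png')
# predicted collar top circle (red) and rim circle at fitted centre (green, at TCP xy)
for z,r,c in [(p[2]+.0147,.0195,(0,0,255)),(.112,.0195,(0,255,0)),(.112,.016,(255,0,0))]:
    pts=[proj(f,(p[0]+r*np.cos(t),p[1]+r*np.sin(t),z))[::-1] for t in np.arange(0,6.3,.1)]
    cv2.polylines(a,[np.int32(np.array(pts)*8)],True,c,1,shift=3)
cv2.imwrite('pics/w6c.png',cv2.resize(a[170:320,180:360],None,fx=4,fy=4))
E
```

```text
[ 0.599 -0.236  0.14 ] [-0.495  0.633  1.286 -0.     1.225  0.798] 18.8
mouth_medium []
```

View pics/w6c.png

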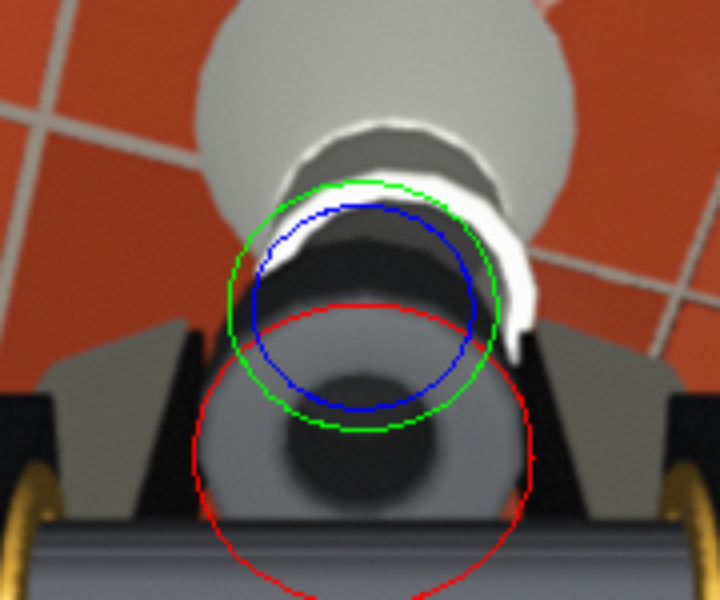

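The overlay shows the rim about 5 mm further right and 1 mm up from below the tool, so I'll shift (+2.6, −4.1) mm and go down.

drive_tool:
  series: "0.13 -0.2 0 0 0 0 1;0 0 -0.4 0 0 0 1;0 0 -0.3 0 0 0 1;0 0 -0.2 0 0 0 1;0 0 0 0 0 0 1"

```text
time_s: 19.52
tool_pos: [0.6023, -0.2407, 0.1222]
eef_rot: [-3.111, -0.435, 0.001]
wrist_force: [0.1, 0.7, -1.0]
grip_width: 0.0381
gripper_force: 15.0
```

drive_tool:
  series: "0 0 -0.1 0 0 0 1;0 0 -0.1 0 0 0 1;0 0 0 0 0 0 1"

```text
time_s: 19.9
tool_pos: [0.6024, -0.2409, 0.1186]
eef_rot: [-3.111, -0.435, 0.001]
wrist_force: [0.7, 0.7, -0.2]
grip_width: 0.0387
gripper_force: 15.0
```

drive_tool:
  series: "0 0 -0.1 0 0 0 1;0 0 0 0 0 0 1"

```text
time_s: 20.15
tool_pos: [0.6026, -0.241, 0.1172]
eef_rot: [3.111, 0.435, 0.0]
wrist_force: [-2.2, 1.0, 4.4]
grip_width: 0.0384
gripper_force: 15.0
```

drive_tool:
  series: "0 0 0 0 0 0 -0.3;0 0 0 0 0 0 -0.4;0 0 0.5 0 0 0 -0.5;0 0 1 0 0 0 -0.8;0 0.5 1 0 0 0 -0.8;-0.4 1 0 0 0 0 -0.8;-0.4 1 0 0 0 0 -0.8;-0.4 1 0 0 0 0 -0.8"

```text
time_s: 21.15
tool_pos: [0.5786, -0.1703, 0.1675]
eef_rot: [3.111, 0.435, 0.001]
wrist_force: [0.4, 0.8, 0.3]
grip_width: 0.0828
gripper_force: 0.0
```

drive_tool:
  series: "-0.4 1 0 0 0 0 -0.8;-0.4 1 0 0 0 0 -0.8;-0.4 1 0 0 0 0 -0.8;-0.4 1 0 0 0 0 -0.8;-0.4 1 0 0 0 0 -0.8;-0.4 1 0 0 0 0 -0.8;-0.4 1 0 0 0 0 -0.8;-0.4 1 0 0 0 0 -0.8"

```text
time_s: 22.15
tool_pos: [0.5141, -0.0095, 0.1668]
eef_rot: [3.111, 0.435, 0.0]
wrist_force: [-0.8, 0.9, -0.5]
grip_width: 0.0826
gripper_force: 0.0
```

drive_tool:
  series: "-0.4 1 0 0 0 0 -0.8;-0.4 1 0 0 0 0 -0.8;-0.4 1 0 0 0 0 -0.8;-0.4 1 0 0 0 0 -0.8;-0.4 1 0 0 0 0 -0.8;-0.3 1 0 0 0 0 -0.8;0 1 -0.5 0 0 0 -0.8;0 0.5 -0.5 0 0 0 -0.8"

```text
time_s: 23.15
tool_pos: [0.4682, 0.1404, 0.1465]
eef_rot: [3.111, 0.437, 0.001]
wrist_force: [-0.3, -0.6, 0.4]
grip_width: 0.0829
gripper_force: 0.0
```

```bash
python3 look.py w7.png collar_large collar_largest
python3 - <<'E'
from h import *
f=grab('scene','s7.png')
a=cv2.imread('pics/s7.png')[110:270,230:390]; b=cv2.imread('pics/w7.png')[100:330,150:390]
cv2.imwrite('pics/c7.png',np.hstack([cv2.resize(a,(380,380),interpolation=2),cv2.resize(b,(396,380))]))
E
```

```text
[0.468 0.141 0.145] [0.135 0.363 1.741 0.    1.04  1.427] 23.2
collar_large [(0.86, array([169., 115.]), array([0.468, 0.261])), (0.8, array([200., 248.]), array([0.473, 0.159]))]
collar_largest []
```

View pics/c7.png

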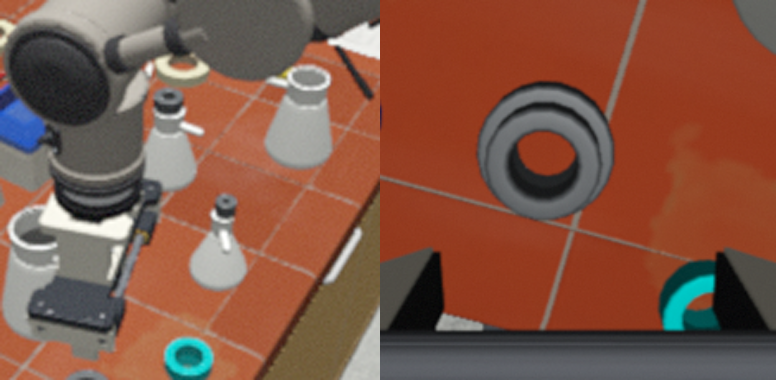

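The medium adapter is seated, and the nest still stands. The large grey collar comes next.

drive_tool:
  series: "0.3 0.85 0 0 0 0 -0.8;0 0 -1 0 0 0 -0.8;0 0 -1 0 0 0 -0.8;0 0 -1 0 0 0 -0.8;0 0 -1 0 0 0 -0.8;0 0 -0.7 0 0 0 -0.7;0 0 -0.4 0 0 0 -0.5;0 0 0 0 0 0 1"

```text
time_s: 24.35
tool_pos: [0.4746, 0.1562, 0.0445]
eef_rot: [3.111, 0.435, -0.001]
wrist_force: [-0.1, 0.3, 0.6]
grip_width: 0.0634
gripper_force: 0.0
```

drive_tool:
  series: "0 0 0 0 0 0 1;0 0 0 0 0 0 1;0 0 0 0 0 0 1"

```text
time_s: 24.72
tool_pos: [0.475, 0.1563, 0.0452]
eef_rot: [-3.111, -0.435, -0.002]
wrist_force: [-0.9, 1.3, 1.4]
grip_width: 0.0529
gripper_force: 15.0
```

drive_tool:
  series: "0 0 0.4 0 0 0 1;0 0 1 0 0 0 1;0 0 1 0 0 0 1;0 -0.5 1 0 0 0 1;-0.05 -1 1 0 0 0 1;-0.05 -1 1 0 0 0 1;-0.05 -1 1 0 0 0 1;-0.05 -1 0.8 0 0 0 1"

```text
time_s: 25.72
tool_pos: [0.4705, 0.0653, 0.1901]
eef_rot: [3.111, 0.435, 0.001]
wrist_force: [-0.0, -0.6, -0.7]
grip_width: 0.0529
gripper_force: 15.0
```

drive_tool:
  series: "-0.07 -1 0 0 0 0 1;-0.07 -1 0 0 0 0 1;-0.07 -1 0 0 0 0 1;-0.07 -1 0 0 0 0 1;-0.07 -1 0 0 0 0 1;-0.07 -1 0 0 0 0 1;-0.07 -1 0 0 0 0 1;-0.07 -1 0 0 0 0 1"

```text
time_s: 26.72
tool_pos: [0.4591, -0.0946, 0.1892]
eef_rot: [3.111, 0.435, 0.0]
wrist_force: [-0.5, -0.8, -1.3]
grip_width: 0.0531
gripper_force: 15.0
```

drive_tool:
  series: "-0.07 -1 0 0 0 0 1;-0.07 -1 0 0 0 0 1;-0.07 -1 0 0 0 0 1;-0.07 -1 0 0 0 0 1;-0.07 -1 0 0 0 0 1;-0.07 -1 0 0 0 0 1;-0.07 -1 0 0 0 0 1;-0.07 -1 0 0 0 0 1"

```text
time_s: 27.72
tool_pos: [0.4481, -0.2552, 0.1887]
eef_rot: [3.111, 0.435, -0.0]
wrist_force: [0.8, 0.5, -1.4]
grip_width: 0.0531
gripper_force: 15.0
```

drive_tool:
  series: "0 -1 0 0 0 0 1;0 -1 0 0 0 0 1;0 -1 0 0 0 0 1;0 -1 0 0 0 0 1;0 -0.5 0 0 0 0 1;0 0 0 0 0 0 1"

```text
time_s: 28.48
tool_pos: [0.4481, -0.3444, 0.1885]
eef_rot: [-3.111, -0.434, 0.0]
wrist_force: [-0.2, 0.5, -0.7]
grip_width: 0.0529
gripper_force: 15.0
```

```bash
cat > ov.py <<'E'
import sys
from h import *
# name, rim z, collar radius, collar-bottom offset below TCP
n,rz,R,off=sys.argv[1],float(sys.argv[2]),float(sys.argv[3]),float(sys.argv[4])
f=grab('wrist'); p=np.array(env.read_state()['tool_pos']); a=f['color'][:,:,::-1].copy()
r=env.spot_point('wrist',n)[:2]; print(p,[(d['at'],d['score'],atz(f,d['at'],rz)[:2]) for d in r])
c=r[0]['at'] if len(sys.argv)<6 and r else None
q=atz(f,c,rz) if c is not None else p
for x,z,col in [(p,p[2]-off+.02,(0,0,255)),(q,rz,(0,255,0))]:
    pts=[proj(f,(x[0]+R*np.cos(t),x[1]+R*np.sin(t),z))[::-1] for t in np.arange(0,6.3,.1)]
    cv2.polylines(a,[np.int32(np.array(pts)*8)],True,col,1,shift=3)
cv2.imwrite('pics/ov_%s_%d.png'%(n,int(p[2]*1000)),cv2.resize(a[110:310,160:400],None,fx=3,fy=3)); print('pics/ov_%s_%d.png'%(n,int(p[2]*1000)))
E
python3 ov.py mouth_large .124 .0265 .0068
```

```text
[ 0.44809742 -0.34378266  0.18855155] [([212.0, 331.3], 0.69, array([ 0.46939113, -0.38134558]))]
pics/ov_mouth_large_188.png
```

drive_tool:
  series: "0.4 -1 0 0 0 0 1;0.4 -0.6 -0.4 0 0 0 1;0 0 -1 0 0 0 1;0 0 0 0 0 0 1"

```text
time_s: 29.08
tool_pos: [0.4636, -0.3747, 0.1587]
eef_rot: [-3.108, -0.435, 0.004]
wrist_force: [0.6, -0.4, -0.7]
grip_width: 0.053
gripper_force: 15.0
```

```bash
python3 ov.py mouth_large .124 .0265 .0068 x
```

```text
[ 0.46401731 -0.37514195  0.15990131] [([239.0, 283.3], 0.69, array([ 0.46841598, -0.3815285 ]))]
pics/ov_mouth_large_159.png
```

```bash
cp pics/ov_mouth_large_1[56]*.png pics/ovL.png; ls pics
```

```text
c4.png
c7.png
crop0.png
ovL.png
ov_mouth_large_159.png
ov_mouth_large_188.png
s4.png
s7.png
scene0.png
top0.png
w1.png
w2.png
w3.png
w3c.png
w4.png
w5.png
w6.png
w6c.png
w7.png
```

View pics/ovL.png

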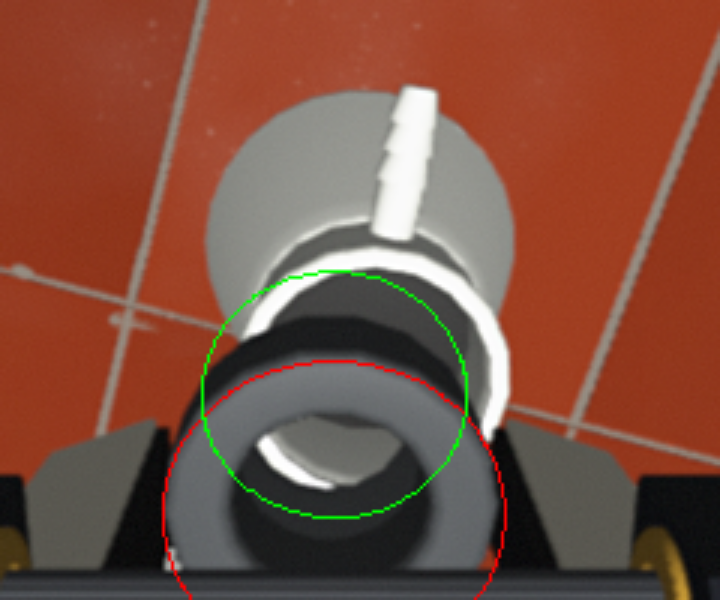

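The overlay shows the rim about 8 mm right and 3 mm up of below the tool, so I'll correct by (+5, −7) mm and go down.

drive_tool:
  series: "0.25 -0.36 0 0 0 0 1;0 0 0 0 0 0 1;0 0 -0.4 0 0 0 1;0 0 -0.4 0 0 0 1;0 0 -0.2 0 0 0 1;0 0 0 0 0 0 1"

```text
time_s: 29.92
tool_pos: [0.469, -0.3828, 0.1402]
eef_rot: [-3.111, -0.435, 0.001]
wrist_force: [-0.4, -0.7, -0.3]
grip_width: 0.0527
gripper_force: 15.0
```

drive_tool:
  series: "0 0 -0.15 0 0 0 1;0 0 -0.1 0 0 0 1;0 0 0 0 0 0 1"

```text
time_s: 30.3
tool_pos: [0.4691, -0.383, 0.1356]
eef_rot: [-3.111, -0.435, 0.0]
wrist_force: [-0.1, -0.2, -1.0]
grip_width: 0.0529
gripper_force: 15.0
```

drive_tool:
  series: "0 0 -0.12 0 0 0 1;0 0 -0.1 0 0 0 1;0 0 0 0 0 0 1"

```text
time_s: 30.68
tool_pos: [0.4692, -0.3831, 0.1313]
eef_rot: [3.111, 0.435, 0.0]
wrist_force: [0.5, 0.1, 0.3]
grip_width: 0.0531
gripper_force: 15.0
```

drive_tool:
  series: "0 0 -0.08 0 0 0 1;0 0 0 0 0 0 1"

```text
time_s: 30.92
tool_pos: [0.4694, -0.3832, 0.1309]
eef_rot: [3.11, 0.435, 0.001]
wrist_force: [-1.8, 1.2, 5.6]
grip_width: 0.053
gripper_force: 15.0
```

drive_tool:
  series: "0 0 0 0 0 0 -0.5;0 0 0 0 0 0 -0.6;0 0 0.5 0 0 0 -0.8;0 0 1 0 0 0 -1;0 0.5 0.5 0 0 0 -1;0 1 0 0 0 0 -1;0 1 0 0 0 0 -1;0 1 0 0 0 0 -1"

```text
time_s: 31.92
tool_pos: [0.4691, -0.3115, 0.1697]
eef_rot: [-3.111, -0.435, 0.0]
wrist_force: [-0.5, 0.5, 0.6]
grip_width: 0.0917
gripper_force: 0.0
```

drive_tool:
  series: "0 1 0 0 0 0 -1;0 1 0 0 0 0 -1;0 1 0 0 0 0 -1;0 1 0 0 0 0 -1;0 1 0 0 0 0 -1;0 1 0 0 0 0 -1;0 1 0 0 0 0 -1;0 1 0 0 0 0 -1"

```text
time_s: 32.92
tool_pos: [0.4692, -0.1518, 0.1698]
eef_rot: [3.111, 0.435, 0.0]
wrist_force: [0.1, 0.2, 0.4]
grip_width: 0.0919
gripper_force: 0.0
```

drive_tool:
  series: "0 1 0 0 0 0 -1;0 1 0 0 0 0 -1;0 1 0 0 0 0 -1;0 1 0 0 0 0 -1;0 1 0 0 0 0 -1;0 1 0 0 0 0 -1;0 1 0 0 0 0 -1;0 1 0 0 0 0 -1"

```text
time_s: 33.92
tool_pos: [0.469, 0.0082, 0.1697]
eef_rot: [3.111, 0.435, 0.0]
wrist_force: [-0.1, 0.4, 0.0]
grip_width: 0.0923
gripper_force: 0.0
```

drive_tool:
  series: "0 1 0 0 0 0 -1;0 1 0 0 0 0 -1;0 1 0 0 0 0 -1;0 1 0 0 0 0 -1;0 1 0 0 0 0 -1;0 1 0 0 0 0 -1;0 0.5 0 0 0 0 -1;0 0 0 0 0 0 -1"

```text
time_s: 34.92
tool_pos: [0.469, 0.1375, 0.1697]
eef_rot: [3.111, 0.437, -0.0]
wrist_force: [-0.7, -0.6, -1.0]
grip_width: 0.0913
gripper_force: 0.0
```

```bash
python3 look.py w8.png collar_largest collar_large mouth_largest; python3 ov.py mouth_largest .136 .0335 .0
python3 - <<'E'
from h import *
f=grab('scene','s8.png')
p=np.array(env.read_state()['tool_pos'])
g=grab('wrist'); b=g['color'][:,:,::-1].copy()
for c,z,R in [((.4745,.157),.038,.0335)]:
    pts=[proj(g,(c[0]+R*np.cos(t),c[1]+R*np.sin(t),z))[::-1] for t in np.arange(0,6.3,.1)]
    cv2.polylines(b,[np.int32(np.array(pts)*8)],True,(0,255,0),1,shift=3)
a=cv2.imread('pics/s8.png')[110:270,250:410]
cv2.imwrite('pics/c8.png',np.hstack([cv2.resize(a,(380,380),interpolation=2),cv2.resize(b[100:330,150:390],(396,380))]))
E
```

```text
[0.469 0.137 0.17 ] [ 0.127  0.333  1.708 -0.     1.1    1.42 ] 34.975
collar_largest [(0.89, array([183., 247.]), array([0.476, 0.16 ]))]
collar_large [(0.86, array([272., 339.]), array([0.425, 0.06 ])), (0.75, array([162., 122.]), array([0.47 , 0.262]))]
mouth_largest [(0.89, array([ 54., 509.]), array([0.603, 0.049]))]
[0.46925615 0.1363649  0.1697426 ] [([51.8, 506.4], 0.91, array([0.60337232, 0.04969704]))]
pics/ov_mouth_largest_169.png
```

View pics/c8.png

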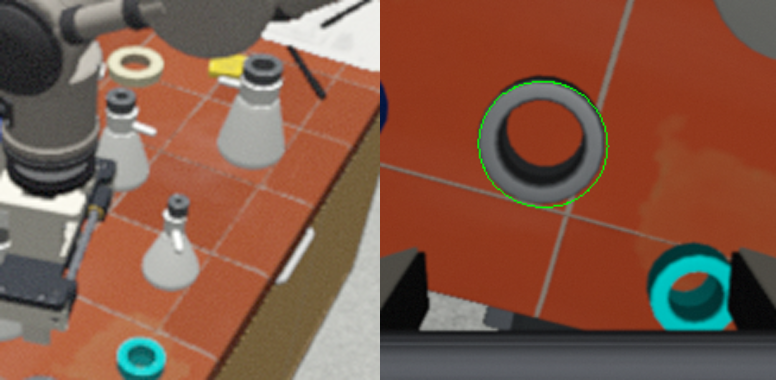

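The large adapter is seated, and the largest collar sits where predicted. I'll take it.

drive_tool:
  series: "0.25 1 -0.5 0 0 0 -1;0 0 -1 0 0 0 -1;0 0 -1 0 0 0 -1;0 0 -1 0 0 0 -1;0 0 -1 0 0 0 -1;0 0 -1 0 0 0 -1;0 0 -1 0 0 0 -1;0 0 -0.7 0 0 0 -1"

```text
time_s: 36.33
tool_pos: [0.4741, 0.1567, 0.0249]
eef_rot: [3.111, 0.434, -0.001]
wrist_force: [-0.4, -0.5, -0.2]
grip_width: 0.0918
gripper_force: 0.0
```

drive_tool:
  series: "0 0 -0.5 0 0 0 -0.9;0 0 0 0 0 0 1;0 0 0 0 0 0 1;0 0 0 0 0 0 1;0 0 0 0 0 0 1"

```text
time_s: 36.95
tool_pos: [0.4747, 0.157, 0.0163]
eef_rot: [3.111, 0.435, 0.002]
wrist_force: [0.3, -0.1, 2.2]
grip_width: 0.0656
gripper_force: 14.9
```

drive_tool:
  series: "0 0 0.4 0 0 0 1;0 0 1 0 0 0 1;0 0 1 0 0 0 1;0 0 1 0 0 0 1;0 0 1 0 0 0 1;0 0 1 0 0 0 1;0 0 1 0 0 0 1;0 0 1 0 0 0 1"

```text
time_s: 37.95
tool_pos: [0.4739, 0.1569, 0.1648]
eef_rot: [3.111, 0.435, -0.0]
wrist_force: [-0.3, 0.2, -0.8]
grip_width: 0.0655
gripper_force: 14.9
```

drive_tool:
  series: "0.5 -0.5 1 0 0 0 1;1 -0.8 0 0 0 0 1;1 -0.8 0 0 0 0 1;1 -0.8 0 0 0 0 1;1 -0.8 0 0 0 0 1;1 -0.8 0 0 0 0 1;0 0 0 0 0 0 1"

```text
time_s: 38.83
tool_pos: [0.5848, 0.0659, 0.1837]
eef_rot: [3.111, 0.432, -0.0]
wrist_force: [-0.4, 0.3, -1.5]
grip_width: 0.0656
gripper_force: 14.9
```

```bash
python3 ov.py mouth_largest .136 .0335 -.002 x
```

```text
[0.58386602 0.0666563  0.18361199] [([217.8, 302.8], 0.82, array([0.60178449, 0.04923379]))]
pics/ov_mouth_largest_183.png
```

drive_tool:
  series: "0.75 -0.7 0 0 0 0 1;0 0 -0.8 0 0 0 1;0 0 0 0 0 0 1"

```text
time_s: 39.3
tool_pos: [0.5971, 0.0538, 0.1657]
eef_rot: [-3.11, -0.435, 0.007]
wrist_force: [0.1, 0.6, -0.5]
grip_width: 0.0654
gripper_force: 14.9
```

```bash
python3 ov.py mouth_largest .136 .0335 -.002 x; mv pics/ov_mouth_largest_16[5-8].png pics/ovX.png
```

```text
[0.59765962 0.05375452 0.16654512] [([240.3, 278.7], 0.74, array([0.60224981, 0.04990558]))]
pics/ov_mouth_largest_166.png
```

View pics/ovX.png

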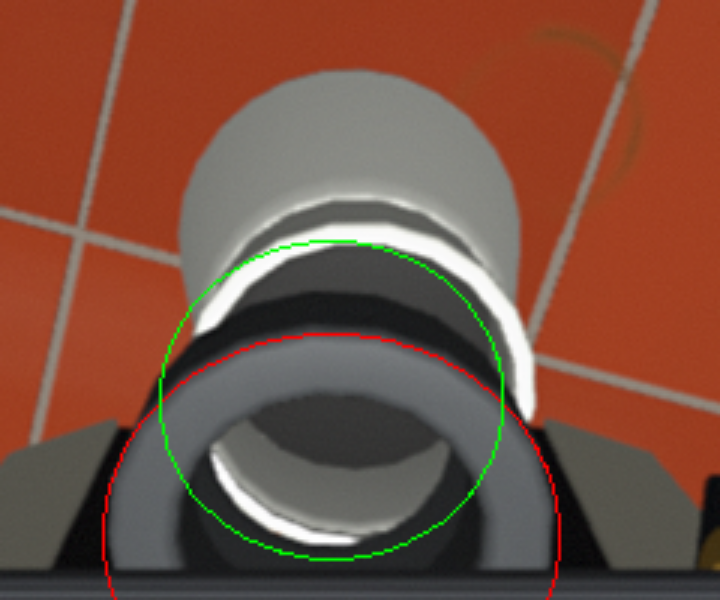

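The overlay shows the rim about 6 mm right and 3 mm up, so I'll correct by (+4.7, −4.9) mm and go down.

drive_tool:
  series: "0.24 -0.24 0 0 0 0 1;0 0 0 0 0 0 1;0 0 -0.5 0 0 0 1;0 0 -0.4 0 0 0 1;0 0 -0.3 0 0 0 1;0 0 0 0 0 0 1"

```text
time_s: 40.15
tool_pos: [0.6036, 0.0482, 0.1429]
eef_rot: [-3.111, -0.435, 0.002]
wrist_force: [0.2, 0.1, -1.1]
grip_width: 0.0658
gripper_force: 14.9
```

drive_tool:
  series: "0 0 -0.15 0 0 0 1;0 0 -0.1 0 0 0 1;0 0 0 0 0 0 1"

```text
time_s: 40.52
tool_pos: [0.6037, 0.0483, 0.1388]
eef_rot: [-3.111, -0.435, 0.001]
wrist_force: [-2.6, -0.0, 0.1]
grip_width: 0.0652
gripper_force: 15.0
```

drive_tool:
  series: "-0.05 0 -0.08 0 0 0 1;0 0 -0.1 0 0 0 1;0 0 0 0 0 0 1"

```text
time_s: 40.9
tool_pos: [0.603, 0.0482, 0.1362]
eef_rot: [3.111, 0.435, 0.001]
wrist_force: [-3.8, -0.2, 7.1]
grip_width: 0.0656
gripper_force: 17.9
```

drive_tool:
  series: "0 0 -0.07 0 0 0 1;0 0 0 0 0 0 1"

```text
time_s: 41.15
tool_pos: [0.6032, 0.0482, 0.136]
eef_rot: [3.111, 0.435, 0.003]
wrist_force: [-6.2, -0.1, 14.4]
grip_width: 0.0657
gripper_force: 20.5
```

It touched about 1.7 mm early with a side force along −x, so I'll back off slightly and shift −x.

drive_tool:
  series: "0 0 0.12 0 0 0 1;-0.08 0 0 0 0 0 1;0 0 0 0 0 0 1"

```text
time_s: 41.52
tool_pos: [0.602, 0.048, 0.1363]
eef_rot: [3.111, 0.435, 0.002]
wrist_force: [1.8, -0.4, 0.9]
grip_width: 0.0657
gripper_force: 16.2
```

drive_tool:
  series: "0 0 -0.1 0 0 0 1;0 0 -0.05 0 0 0 1;0 0 0 0 0 0 1"

```text
time_s: 41.9
tool_pos: [0.6023, 0.0481, 0.1357]
eef_rot: [3.111, 0.435, 0.005]
wrist_force: [-3.2, -0.7, 16.5]
grip_width: 0.0657
gripper_force: 23.4
```

The fingertips themselves are standing on the 67 mm rim: the TCP is at 0.136 and the pads are closed to 65.7 mm. I'll unload and release so the adapter drops the last 2 mm.

drive_tool:
  series: "0 0 0.1 0 0 0 1;0 0 0 0 0 0 -0.6;0 0 0 0 0 0 -1;0 0 0 0 0 0 -1;0 0 1 0 0 0 -1;0 0 1 0 0 0 -1;-1 0 0.5 0 0 0 -1;-1 0 0 0 0 0 -1"

```text
time_s: 42.9
tool_pos: [0.5611, 0.048, 0.1852]
eef_rot: [3.111, 0.435, 0.0]
wrist_force: [-0.0, 0.1, 1.1]
grip_width: 0.0919
gripper_force: 0.0
```

Run:
```python
from h import *
f=grab('wrist','w9.png');g=grab('scene','s9.png'); print(env.read_state()['tool_pos'])
a=g['color'][:,:,::-1][110:290,200:400]; b=f['color'][:,:,::-1][100:330,150:410]
cv2.imwrite('pics/c9.png',np.hstack([cv2.resize(a,(400,360),interpolation=2),cv2.resize(b,(400,360))]))
```

```text
[0.55973914 0.0482232  0.18476214]
```

View pics/c9.png

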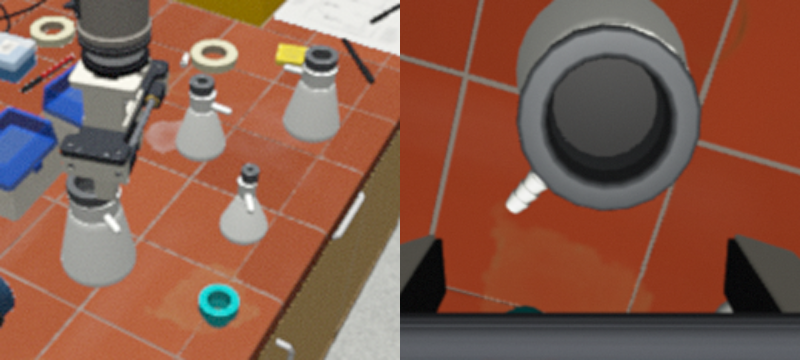

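The scene view shows all four adapters in their flasks. I have no more pictures to view, so I'll check that the largest is home by touching it gently with the part-closed fingers. If it is home, contact comes at z ≈ 0.156.

drive_tool:
  series: "1 0 0 0 0 0 -0.13;1 0 0 0 0 0 -0.13;0.15 0 -0.5 0 0 0 -0.13;0 0 -0.5 0 0 0 -0.13;0 0 0 0 0 0 -0.13"

```text
time_s: 43.62
tool_pos: [0.6031, 0.0482, 0.1635]
eef_rot: [-3.111, -0.435, 0.005]
wrist_force: [-0.9, -1.1, 0.6]
grip_width: 0.0524
gripper_force: 0.0
```

drive_tool:
  series: "0 0 -0.15 0 0 0 -0.13;0 0 -0.15 0 0 0 -0.13;0 0 0 0 0 0 -0.13"

```text
time_s: 44.0
tool_pos: [0.6042, 0.0481, 0.1591]
eef_rot: [3.111, 0.435, -0.0]
wrist_force: [1.4, 0.0, 0.8]
grip_width: 0.0522
gripper_force: 0.0
```

drive_tool:
  series: "0 0 -0.1 0 0 0 -0.13;0 0 0 0 0 0 -0.13"

```text
time_s: 44.25
tool_pos: [0.6043, 0.0481, 0.157]
eef_rot: [3.111, 0.435, -0.0]
wrist_force: [-0.5, 0.0, -0.4]
grip_width: 0.0517
gripper_force: 0.0
```

drive_tool:
  series: "0 0 -0.05 0 0 0 -0.13;0 0 -0.05 0 0 0 -0.13;0 0 0 0 0 0 -0.13"

```text
time_s: 44.62
tool_pos: [0.6044, 0.0481, 0.1558]
eef_rot: [3.111, 0.435, 0.001]
wrist_force: [-1.8, 0.1, 4.3]
grip_width: 0.052
gripper_force: 2.3
```

Contact comes at 0.156, so it is fully home. I'll retreat and hand in.

drive_tool:
  series: "0 0 0.5 0 0 0 -0.13;0 0 1 0 0 0 -0.13;0 0 1 0 0 0 -0.13;0 0 1 0 0 0 -0.13;-0.5 0 0.5 0 0 0 -0.13;0 0 0 0 0 0 -0.13;0 0 0 0 0 0 -0.13"

```text
time_s: 45.5
tool_pos: [0.594, 0.0481, 0.2345]
eef_rot: [-3.111, -0.435, 0.002]
wrist_force: [0.4, 0.5, 0.3]
grip_width: 0.0517
gripper_force: 0.0
```

Run:
```python
from h import *
z=dict(collar_small=.11,collar_medium=.122,collar_large=.134,collar_largest=.146,funnel_mid=.045,timer_mid=.0095)
f=grab('scene')
for n in z: print(n,[(round(d['score'],2),np.round(atz(f,d['at'],z[n])[:2],3)) for d in env.spot_point('scene',n)[:3]])
print(env.finish_job())
```

```text
collar_small [(0.64, array([ 0.461, -0.126])), (0.45, array([0.584, 0.439]))]
collar_medium [(0.62, array([ 0.606, -0.231]))]
collar_large [(0.87, array([0.416, 0.318])), (0.79, array([0.369, 0.132])), (0.62, array([ 0.461, -0.385]))]
collar_largest [(0.75, array([0.603, 0.045]))]
funnel_mid [(0.82, array([0.627, 0.421]))]
timer_mid [(0.6, array([0.429, 0.376]))]
the job is handed in; nothing more can be done
None
```

All four adapters are seated in their matching flasks, each set down to rim contact at the expected height; the funnel and timer were not touched, and the job was handed in at about 45.5 s of the 102 s allowed.

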